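Push the vial rack home at the autosampler and press start

ROBOT

A 7-joint arm with a two-finger parallel gripper is mounted at the origin on the work surface. World frame = base frame: x ahead of the robot, y to its left, z up, the work surface at z = 0. Lengths are in m, angles in rad, forces in N, time in s.
With the tool pointing down it reaches from about 0.425 to 0.875 m from the base axis. Payload 4.7 kg.
Tool frame: the origin (TCP) lies midway between the tips of the shut fingers; the grasp point (between the pads) lies 19 mm behind it (bot.grip_point_offset is the z of the grasp point in the tool frame, in m); z points along the fingers, y is the line along which they close (so a half turn about z gives the same grasp; the last joint's range is limited). The gripper opens to 87 mm and grips with 3 to 60 N. Pads are 19 mm wide; open, the fingers measure 117 mm over their backs; the gripper's body (75 mm by 190 mm) begins 51 mm behind the grasp point.
Start: joints at [-1.259, 0.321, -0.07, 1.45, 0.023, 1.371, -0.057], TCP at [0.191, 0.621, 0.202] pointing down, gripper open.
Joint ranges: [-2.86, 2.86], [-0.3, 2.09], [-1.38, 1.24], [0.06, 2.45], [-1.56, 4.7], [0.09, 2.05], [-2.69, 2.69]. Speed limits (rad/s): [2.57, 2.57, 3.14, 3.14, 3.14, 3.14, 3.14].

INTERFACE

Orientations are given as a rotation vector (axis times angle).
In Python, from plant import status, optics, ticket, bot gives the robot as it stands.
- The arm moves only by the tool arm_command, never from a script. Its arguments are lists of equal length, an entry for each row: "linear": the shift along the tool's x, y, z in m, a list of three; "delta_rot": the turn, a rotation vector about the tool's x, y, z in degrees, a list of three; "jaw": the gripper's target within -1 to 1 (fully open at 1, half-way at 0, shut at -1). In form: {"linear": [[dx, dy, dz], ...], "delta_rot": [[ax, ay, az], ...], "jaw": [jaw, ...]}. A call has 1 to 12 rows; each row shifts and turns the commanded pose from where the row before left it, along the tool's axes as they then stand; what a row does not reach is not made up. A row lasts 1/12 s, in which the tool goes at most 41.7 mm and 7.16 degrees, less where a joint would pass 70% of its speed; a pose out of reach is approached as far as the arm can. A call with a gripper value outside its range is refused whole. The fingers move at their own pace and stop on an object; "force" is the grip in N (left out, the last holds). Time passes only in rows, so rows that do not move let the fingers close. It gives the time, the measured TCP pose, the force, the opening and the grip force at its end, in the units of the state.
- status.state(): the state, without advancing time (a new reading comes with each control period).
- optics.capture(name): name is "side" or "top"; returns (picture, depth): 420x560x3 uint8, red, green, blue; 420x560 float32, m along the optical axis (not along the pixel's ray), 0 where there is no reading.
- optics.camera_model(name): a dict with "mtx" (3x3 intrinsics, pixels), "origin" and "rotation" of the camera in the world. Camera axes: x right, y up, looking along -z (the intrinsics and any distortion apply to the point x, -y, -z); pixel columns grow to the right and rows downward; lengths in m; the calibration is good to about 2 mm. A picture is of the moment at which its call begins. camera_model takes no time and is no camera call.
- ticket.sign_off(): hands the job in; it is judged then, once.
The state is a dict: "time": time; "joint_pos": joint angles; "joint_velocities": joint speeds; "tau": joint torques, N m; "tool_pos": TCP position; "eef_rot": TCP orientation; "contact_force": force on the tool from outside, world axes, zero at the start; "wrist_torque": the same for the moment, N m; "gripper_width": opening from 0.0 (shut) to 1.0 (fully open); "finger_force": force on a finger pad.
Only numpy, scipy, OpenCV 4.12 (cv2) and the standard library are available. Lean on these libraries where they do the work, as an engineer would, in place of code of your own. Each camera call takes 0.05 s, during which the arm holds its last target. There are 200 camera calls.

TASK

Push the blue vial rack along the bench into the autosampler's loading corner, until it sits flush against both the aluminium back stop and the white control box; do not lift or tip it. Once it is home, press the green start button right down, then move clear. Leave the bottles, vials and other loose things on the bench where they are.

Things in the scene. Friction and masses are not known exactly. Their poses are not given: they have to be found in the camera images.
- rack: Loose blue rack, a block 80 (its x) by 120 (its y) by 35 mm high, 0.28 to 0.56 kg, with ten fixed orange-capped amber vials on top (inset 6 mm or more from its sides, cap tops 62 mm above the bench). Origin: centre of its underside; z up. It starts skewed up to 0.35 rad from the sampler's axes, 40 to 90 mm short of the back stop and 30 to 100 mm short of the control box.
- sampler: White autosampler, fixed to the bench. Origin on the bench at 'home'; x points to the back stop, y to the control box, z up. A 30 mm high grey bridge joins the control box to the main housing at y = 260 to 560 mm, x = -140 to 200 mm, 140 mm high (carousel and handle to 206 mm).
- home (a point): Point on the bench in the loading corner where the centre of the rack's underside belongs, axes as sampler. With the rack there and its axes parallel to these, its +x long side touches the back stop and its +y short side touches the control box.
- back_stop (a point): On the face of the back stop, at x = 40 mm, y = -60 mm, mid height, in the sampler's axes. The stop is an aluminium bar 30 mm high, 20 mm thick, spanning y = -185 to +65 mm.
- side_stop (a point): On the face of the control box that the rack touches, at x = 0, y = 60 mm, mid height, in the sampler's axes. The control box is white, 45 mm high, spanning x = -80 to +60 mm, y = +60 to +140 mm.
- start_top (a point): Centre of the top face of the green start button, 32 mm in diameter, in a black housing on top of the control box; it presses straight down, 67 mm above the bench.
- start (a joint): Travel of the start button: 0 when up, 0.006 m fully down (takes about 5 N); springs back when released. The press counts from 0.0045 m.
- reagent: Loose amber reagent bottle with blue cap, 70 mm diameter, 150 mm high; origin at the centre of its underside. Leave alone.
- jar: Loose white jar with red cap, 60 mm diameter, 70 mm high; origin at the centre of its underside. Leave alone.
- beaker: Loose empty glass beaker, 70 mm diameter, 90 mm high; origin at the centre of its underside. Leave alone.
- tipbox: Loose yellow tip box in front of the control box with clear lid, 85 by 120 by 62 mm; origin at the centre of its underside. Leave alone.
- vial_a: Loose amber vial with white cap, 26 mm diameter, 47 mm high, standing behind the back stop; origin at the centre of its underside. Leave alone.
- vial_b: Loose amber vial with orange cap, 26 mm diameter, 47 mm high, standing behind the back stop; origin at the centre of its underside. Leave alone.
There are look-alikes about, which are no part of the job. Of the things that look like the rack, take the one that is farthest to the robot's left at the start.

How it is judged:
On the way, in this order (a step that is already met when the one before it is completed fails the run):
1. the rack is home: flush against back stop and control box (x of rack in the frame of home between -0.005 and 0.005 m and y of rack in the frame of home between -0.005 and 0.005 m and angle between the x axis of rack and the x axis of sampler, either way round below 0.06 rad), for 0.2 s.
2. the green start button is pressed down, with the rack home (all of step 1 and value of joint start above 0.0045 m), for 0.05 s.
At the end, for the whole second after the job is handed in: The rack lies flat and still on the bench with its centre within 5 mm of home along each of the sampler's axes and square to within 0.06 rad; the start button has been pressed (4.5 mm or more) and is up again (all of step 1 and height (world z) of rack below 0.006 m and angle between rack's own z axis and vertical below 0.08 rad and linear speed of rack below 0.01 m/s and value of joint start below 0.002 m); the robot touches nothing.
It fails at once if the rack is lifted or tipped (12 mm or 0.15 rad) (height (world z) of rack above 0.012 m or angle between rack's own z axis and vertical above 0.15 rad).
It fails at once if the start button is pressed before the rack is home (value of joint start above 0.0045 m and not (x of rack in the frame of home between -0.005 and 0.005 m and y of rack in the frame of home between -0.005 and 0.005 m and angle between the x axis of rack and the x axis of sampler, either way round below 0.06 rad)).
It fails at once if a bystander is moved more than 20 mm or knocked over (distance of any of reagent, jar, beaker, tipbox, vial_a, vial_b from where it was at the start of the episode above 0.02 m or angle between any of reagent, jar, beaker, tipbox, vial_a, vial_b's own z axis and vertical above 0.4 rad).
It also fails if it takes over 64 s, if anything falls off the work surface, if the arm or the gripper's body presses on something with over 40 N, if the wrist force passes 120 N, or if a joint passes its speed limit or range.

## Working session

There is one attempt and no reset: what is moved stays moved. The work goes in short steps, Python scripts to look and compute and a tool call to move; the robot and the scene stay as the last step left them, time stands still between calls to the robot, and variables do not carry over. Pictures are saved under pics/ and viewed, at most 10 in all, crops included, and the job is handed in when it is done.

Besides the shell and the picture viewer there is one more tool, called by a JSON object that holds its "op" and its "data". arm_command: Moves the arm, as the interface text tells. Its arguments: {"type":"object","properties":{"linear":{"type":"array"},"delta_rot":{"type":"array"},"jaw":{"type":"array"},"force":{"type":"number"}},"required":["linear","delta_rot","jaw"]}

```bash
mkdir -p pics
cat > h.py <<'E'
import numpy as np, cv2
from plant import status, optics, ticket, bot
def cap(n):
    p,d=optics.capture(n); m=optics.camera_model(n); np.savez(f'{n}.npz',p=p,d=d,K=m['mtx'],o=m['origin'],R=m['rotation']); return p,d
def load(n): return np.load(f'{n}.npz')
def cloud(n):
    f=load(n);d=f['d'];K=f['K'];v,u=np.mgrid[:d.shape[0],:d.shape[1]]
    P=np.stack([(u-K[0,2])/K[0,0]*d,-(v-K[1,2])/K[1,1]*d,-d],-1)
    W=P@np.array(f['R']).T+f['o']; W[d==0]=np.nan; return f['p'],W
E
python3 - <<'E'
from h import *
a,_=cap('top');b,_=cap('side')
for n in('top','side'): m=optics.camera_model(n);print(m)
s=status.state();print(s)
cv2.imwrite('pics/top0.png',a[:,:,::-1]);cv2.imwrite('pics/side0.png',b[:,:,::-1])
E
```

```text
{'mtx': array([[484.73667536,   0.        , 275.6473771 ],
       [  0.        , 484.73667536, 208.62735513],
       [  0.        ,   0.        ,   1.        ]]), 'origin': array([ 0.31821505, -0.11123676,  1.33386387]), 'rotation': array([ 0.15724326, -0.13004388, -1.58687207])}
{'mtx': array([[406.94103543,   0.        , 280.30597197],
       [  0.        , 406.94103543, 208.32555743],
       [  0.        ,   0.        ,   1.        ]]), 'origin': array([0.26203361, 0.45361052, 0.7436121 ]), 'rotation': array([ 0.28053281, -1.01727344, -2.4785727 ])}
{'time': 0.1, 'joint_pos': array([-1.25888377,  0.32178732, -0.07004383,  1.45157181,  0.02261036,
        1.37081459, -0.05686829]), 'joint_velocities': array([ 0.00064031, -0.00146796, -0.00061107, -0.00275419, -0.00020109,
        0.00145665, -0.00053519]), 'tau': array([ 4.37731715e-04, -4.92568052e+01, -4.05337103e-01, -3.13398528e+01,
       -6.41479203e-02,  3.94284446e-02,  8.02381078e-05]), 'tool_pos': array([0.19064612, 0.62084089, 0.2014362 ]), 'eef_rot': array([-4.66017558e-01, -3.10668399e+00,  2.80987223e-03]), 'contact_force': array([0.30075328, 1.05684217, 0.69561725]), 'wrist_torque': array([-0.0509056 , -0.0127559 ,  0.01618904]), 'finger_force': 0.0, 'gripper_width': 1.0008800842512224}
```

View pics/top0.png

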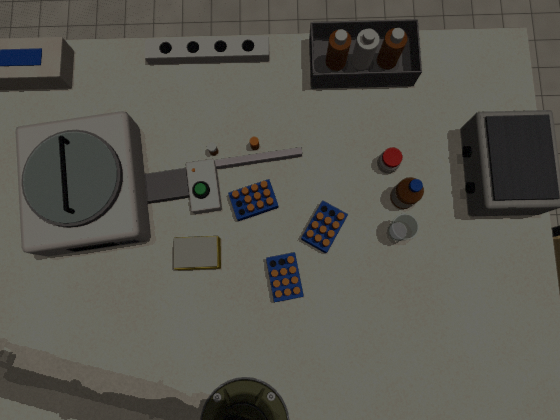

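View pics/side0.png

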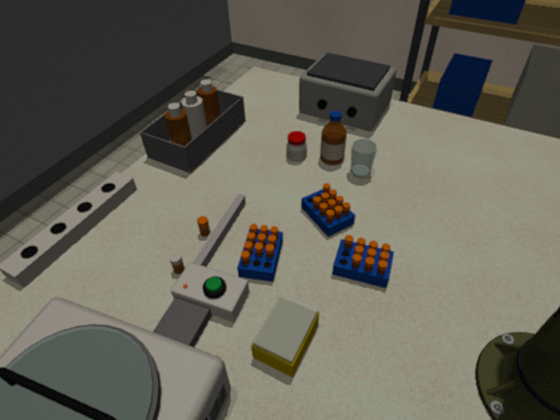

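The top view shows three rack look-alikes, at (253,199), (325,226) and (285,277). Image left is the robot's left (+y), so (253,199) is the one meant. It also lies in front of the back stop and beside the control box. I'll confirm it in a crop and measure it.

```bash
sed -i "s/W=P@np.array(f\['R'\]).T/W=P@cv2.Rodrigues(f['R'])[0].T/" h.py
python3 - <<'E'
from h import *
p,W=cloud('top')
cv2.imwrite('pics/crop0.png',cv2.resize(p[120:300,140:360],None,fx=3.4,fy=3.2,interpolation=3)[:,:,::-1])
for n,(u,v) in dict(rackA=(253,199),B=(325,226),C=(285,277),bench=(260,240),btn=(201,190),bar=(260,157),box=(208,205),tip=(195,253)).items(): print(n,W[v,u].round(4))
hsv=cv2.cvtColor(p,cv2.COLOR_RGB2HSV)
z=W[:,:,2]; x=W[:,:,0];y=W[:,:,1]
roi=np.zeros(z.shape,bool); roi[130:235,180:305]=1
def rect(m,n):
    q=W[m][:,:2].astype(np.float32); print(n,m.sum(),'z',np.median(z[m]).round(4),cv2.minAreaRect(q))
def big(m):
    k,l,s,c=cv2.connectedComponentsWithStats(m.astype(np.uint8)); i=1+s[1:,4].argmax(); return l==i
r=roi.copy();r[:,:226]=0;r[:175]=0
rect(big(r&(z>.028)&(z<.07)),'rack')
r2=roi.copy();r2[:,:220]=0;r2[167:]=0
rect(big(r2&(z>.024)&(z<.036)&(hsv[:,:,1]<90)),'bar')
r3=roi.copy();r3[:,226:]=0
rect(big(r3&(z>.039)&(z<.052)),'box')
g=roi&(hsv[:,:,0]>45)&(hsv[:,:,0]<80)&(hsv[:,:,1]>120);g=big(g)
rect(g,'btn');print(np.median(W[g],0))
bl=big(r&(hsv[:,:,0]>100)&(hsv[:,:,0]<130)&(hsv[:,:,1]>120));rect(bl&(z>.025),'blue')
rect(big((z>.05)&(z<.07)&(np.arange(420)[:,None]>232)&(np.arange(420)[:,None]<275)&(np.arange(560)[None]<225)&(np.arange(560)[None]>170)),'tip')
E
```

```text
rackA [ 0.586  -0.0297  0.0364]
B [ 0.5072 -0.2234  0.0358]
C [ 0.373  -0.1123  0.0341]
bench [ 0.4775 -0.0454 -0.0022]
btn [0.6069 0.1074 0.0696]
bar [ 0.7055 -0.0503  0.0334]
box [0.5704 0.0923 0.0449]
tip [0.4393 0.1234 0.0604]
rack 1256 z 0.0372 ((0.5873717665672302, -0.028419137001037598), (0.08088895678520203, 0.11962351202964783), 17.748186111450195)
bar 581 z 0.0299 ((0.7090646028518677, -0.051490090787410736), (0.022548647597432137, 0.23022355139255524), 7.347077369689941)
box 1185 z 0.0453 ((0.6278192400932312, 0.10886695981025696), (0.1406589299440384, 0.08058550953865051), 7.345788955688477)
btn 124 z 0.0665 ((0.6120900511741638, 0.11122868955135345), (0.032827235758304596, 0.03113604336977005), 81.9581527709961)
[0.61126518 0.11052185 0.06646621]
blue 640 z 0.0349 ((0.5864142179489136, -0.02883891761302948), (0.07860150933265686, 0.11845605075359344), 17.881710052490234)
tip 1354 z 0.0622 ((0.4430401027202606, 0.12164594233036041), (0.11626354604959488, 0.08482278883457184), 89.91100311279297)
```

View pics/crop0.png

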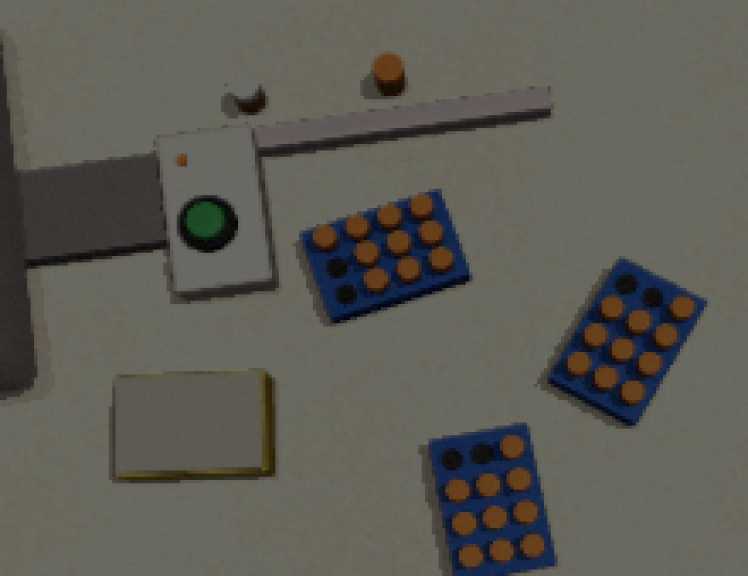

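The crop confirms it: the leftmost rack, at (253,199) in the top view, lies skewed in front of the bar and box. Sampler yaw is 7.35° and home is at about (0.6505, 0.0113). In sampler axes the rack sits at (-68, -32) mm, turned +10.4°. I'll raise the tool, align it with the sampler and go over behind the rack.

{"op": "arm_command", "data": {"linear": [[0,0,-0.025],[0,0,-0.025],[0,0,-0.025],[0,0,-0.025],[-0.0117,-0.0348,0],[-0.0117,-0.0348,0],[-0.0117,-0.0348,0],[-0.0117,-0.0348,0],[-0.0117,-0.0348,0],[-0.0117,-0.0348,0],[-0.0117,-0.0348,0],[-0.0117,-0.0348,0]], "delta_rot": [[0,0,-6.1],[0,0,-6.1],[0,0,-6.1],[0,0,-6.1],[0,0,0],[0,0,0],[0,0,0],[0,0,0],[0,0,0],[0,0,0],[0,0,0],[0,0,0]], "jaw": [0.5,0.5,0.5,0.5,0.5,0.5,0.5,0.5,0.5,0.5,0.5,0.5]}}

```text
time: 1.1
tool_pos: [0.3195, 0.3553, 0.3021]
eef_rot: [0.201, -3.135, 0.0]
contact_force: [1.3, -0.3, 0.7]
gripper_width: 0.747
finger_force: 0.0
```

{"op": "arm_command", "data": {"linear": [[-0.0117,-0.0348,0],[-0.0117,-0.0348,0],[-0.0117,-0.0348,0],[-0.0117,-0.0348,0],[-0.0117,-0.0348,0],[-0.0117,-0.0348,0],[-0.0117,-0.0348,0],[-0.0117,-0.0348,0],[-0.0117,-0.0348,0],[-0.0117,-0.0348,0],[-0.0117,-0.0348,0],[-0.0117,-0.0348,0]], "delta_rot": [[0,0,0],[0,0,0],[0,0,0],[0,0,0],[0,0,0],[0,0,0],[0,0,0],[0,0,0],[0,0,0],[0,0,0],[0,0,0],[0,0,0]], "jaw": [0.5,0.5,0.5,0.5,0.5,0.5,0.5,0.5,0.5,0.5,0.5,0.5]}}

```text
time: 2.1
tool_pos: [0.5119, -0.0407, 0.3023]
eef_rot: [-0.201, 3.135, 0.001]
contact_force: [1.7, 1.1, 0.4]
gripper_width: 0.747
finger_force: 0.0
```

```bash
cat >> h.py <<'E'
TH=np.radians(7.35); HOME=np.array([.6505,.0113])
Rs=np.array([[np.cos(TH),-np.sin(TH)],[np.sin(TH),np.cos(TH)]])
def ts():
    s=status.state(); R=cv2.Rodrigues(np.array(s['eef_rot']))[0]; p=s['tool_pos']
    t=Rs.T@(p[:2]-HOME); f=np.array(s['contact_force']).copy(); f[:2]=Rs.T@f[:2]
    print('t',round(s['time'],2),'samp',t.round(4),'z',round(p[2],4),'F_s',f.round(1),'w',round(s['gripper_width'],2))
    for k,D in (('A',[-1,1]),('B',[1,1])):
        if k=='A': T=np.array([[-Rs[0,0],Rs[0,1],0],[-Rs[1,0],Rs[1,1],0],[0,0,-1]])
        else: T=np.array([[Rs[0,1],Rs[0,0],0],[Rs[1,1],Rs[1,0],0],[0,0,-1]])
        print(k,'rot left deg',np.degrees(cv2.Rodrigues(R.T@T)[0].ravel()).round(2))
E
python3 -c "
from h import *
ts()"
```

```text
t 2.1 samp [-0.1441 -0.0339] z 0.3023 F_s [1.8 0.9 0.4] w 0.75
A rot left deg [ 0.02  0.01 -0.  ]
B rot left deg [ 2.e-02 -1.e-02  9.e+01]
```

{"op": "arm_command", "data": {"linear": [[0,0,0.03],[0,0,0.03],[0,0,0.03],[0,0,0.03],[0,0,0.03],[0,0,0.03],[0,0,0.03],[0,0,0.03],[0,0,0.02],[0,0,0.015],[0,0,0.01],[0,0,0.005]], "delta_rot": [[0,0,0],[0,0,0],[0,0,0],[0,0,0],[0,0,0],[0,0,0],[0,0,0],[0,0,0],[0,0,0],[0,0,0],[0,0,0],[0,0,0]], "jaw": [0.5,0.5,0.5,0.5,0.5,0.5,0.5,0.5,0.5,0.5,0.5,0.5]}}

```text
time: 3.1
tool_pos: [0.5106, -0.039, 0.0109]
eef_rot: [0.201, -3.133, 0.0]
contact_force: [0.9, 1.1, -0.4]
gripper_width: 0.752
finger_force: 0.0
```

{"op": "arm_command", "data": {"linear": [[-0.005,0,0],[-0.005,0,0],[-0.005,0,0],[-0.005,0,0],[-0.005,0,0],[-0.005,0,0],[-0.005,0,0],[-0.005,0,0],[-0.005,0,0],[-0.005,0,0],[-0.005,0,0],[-0.005,0,0]], "delta_rot": [[0,0,0],[0,0,0],[0,0,0],[0,0,0],[0,0,0],[0,0,0],[0,0,0],[0,0,0],[0,0,0],[0,0,0],[0,0,0],[0,0,0]], "jaw": [0.5,0.5,0.5,0.5,0.5,0.5,0.5,0.5,0.5,0.5,0.5,0.5]}}

```text
time: 4.1
tool_pos: [0.5716, -0.0316, 0.0124]
eef_rot: [0.201, -3.135, 0.0]
contact_force: [-2.4, 1.3, 1.2]
gripper_width: 0.751
finger_force: 1.3
```

```bash
python3 -c "
from h import *
ts()"
```

```text
t 4.1 samp [-0.0837 -0.0325] z 0.0124 F_s [-2.2  1.6  1.2] w 0.75
A rot left deg [-0.01 -0.01 -0.03]
B rot left deg [-2.000e-02  0.000e+00  8.997e+01]
```

{"op": "arm_command", "data": {"linear": [[-0.003,0,0],[-0.003,0,0],[-0.003,0,0],[-0.003,0,0],[-0.003,0,0],[-0.003,0,0],[-0.003,0,0],[-0.003,0,0],[-0.003,0,0],[-0.003,0,0],[-0.001,0,0],[-0.001,0,0]], "delta_rot": [[0,0,0],[0,0,0],[0,0,0],[0,0,0],[0,0,0],[0,0,0],[0,0,0],[0,0,0],[0,0,0],[0,0,0],[0,0,0],[0,0,0]], "jaw": [0.5,0.5,0.5,0.5,0.5,0.5,0.5,0.5,0.5,0.5,0.5,0.5]}}

```text
time: 5.1
tool_pos: [0.6031, -0.0272, 0.0124]
eef_rot: [0.201, -3.135, -0.0]
contact_force: [-3.9, 0.2, 2.2]
gripper_width: 0.754
finger_force: 1.3
```

```bash
cat >> h.py <<'E'
def rack(n='top'):
    # fit rack yaw/pos from the blue top face, in sampler axes
    cap(n); p,W=cloud(n); hsv=cv2.cvtColor(p,cv2.COLOR_RGB2HSV); z=W[...,2]
    s=(W[...,:2]-HOME)@Rs
    roi=(s[...,0]>-.13)&(s[...,0]<.045)&(s[...,1]>-.13)&(s[...,1]<.063)
    m=roi&(hsv[...,0]>100)&(hsv[...,0]<130)&(hsv[...,1]>120)&(z>.027)&(z<.045)
    print('rack',n,m.sum(),cv2.minAreaRect(s[m].astype(np.float32))); return p
E
python3 -c "
from h import *
ts();p=rack();q=rack('side')
cv2.imwrite('pics/a1.png',np.vstack([cv2.resize(p[130:240,160:320],(640,300)),cv2.resize(q[180:330,130:330],(640,300))])[:,:,::-1])"
```

```text
t 5.1 samp [-0.0519 -0.0321] z 0.0124 F_s [-3.9  0.7  2.2] w 0.75
A rot left deg [ 0.   -0.01 -0.01]
B rot left deg [-0.000e+00 -1.000e-02  8.999e+01]
rack top 32 ((0.024946345016360283, -0.09174811094999313), (0.011012163013219833, 0.025498883798718452), 88.54376983642578)
rack side 250 ((-0.017008237540721893, -0.016885407269001007), (0.1162078008055687, 0.07863643020391464), 63.08824920654297)
```

View pics/a1.png

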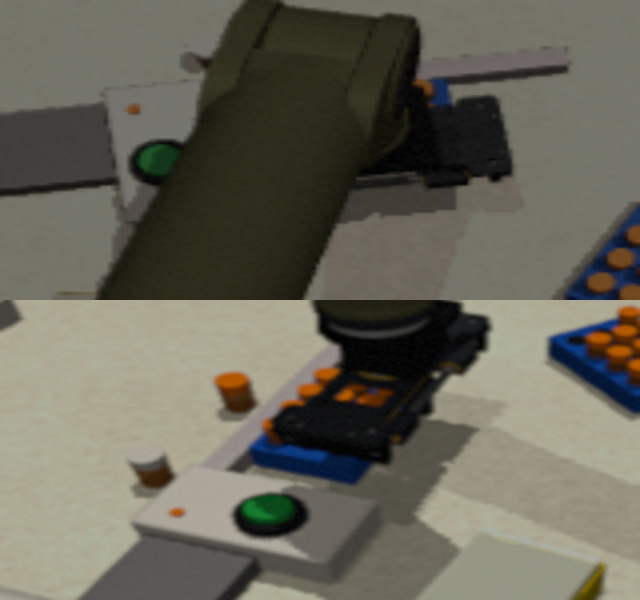

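The arm hides most of the rack in the top view (upper half). The side view shows it nearly square and close to the bar. I'll push on gently until it touches.

{"op": "arm_command", "data": {"linear": [[-0.001,0,0],[-0.001,0,0],[-0.001,0,0],[0,0,0]], "delta_rot": [[0,0,0],[0,0,0],[0,0,0],[0,0,0]], "jaw": [0.5,0.5,0.5,0.5]}}

```text
time: 5.53
tool_pos: [0.6046, -0.0271, 0.0123]
eef_rot: [0.201, -3.132, -0.0]
contact_force: [-5.6, -0.2, 4.4]
gripper_width: 0.751
finger_force: 2.9
```

{"op": "arm_command", "data": {"linear": [[-0.001,0,0],[-0.001,0,0],[0,0,0]], "delta_rot": [[0,0,0],[0,0,0],[0,0,0]], "jaw": [0.5,0.5,0.5]}}

```text
time: 5.78
tool_pos: [0.6047, -0.0271, 0.0121]
eef_rot: [0.2, -3.128, -0.001]
contact_force: [-10.1, -0.8, 7.0]
gripper_width: 0.756
finger_force: 5.0
```

The TCP stopped at 0.6047 while the command went on, and the force rose: the rack is on the back stop. I'll back off, lift and look.

{"op": "arm_command", "data": {"linear": [[0.01,0,0],[0.02,0,0],[0,0,-0.035],[0,0,-0.035],[0,0,-0.035],[0,0,-0.035],[-0.02,-0.03,0],[-0.02,-0.03,0],[-0.02,-0.03,0],[0,0,0]], "delta_rot": [[0,0,0],[0,0,0],[0,0,0],[0,0,0],[0,0,0],[0,0,0],[0,0,0],[0,0,0],[0,0,0],[0,0,0]], "jaw": [0,0,0,0,0,0,0,0,0,0]}}

```text
time: 6.62
tool_pos: [0.6524, -0.1194, 0.1524]
eef_rot: [-0.192, 3.132, -0.011]
contact_force: [-1.5, -1.1, -0.3]
gripper_width: 0.498
finger_force: 0.0
```

```bash
python3 -c "
from h import *
ts();rack();rack('side');print(status.state()['joint_pos'].round(2))"
```

```text
t 6.62 samp [-0.0148 -0.1299] z 0.1524 F_s [-1.6 -0.9 -0.3] w 0.5
A rot left deg [-0.41  0.18 -0.35]
B rot left deg [-0.19  0.47 89.65]
rack top 11 ((0.03353358432650566, 0.017558172345161438), (0.006282564252614975, 0.011044601909816265), 88.4134292602539)
rack side 645 ((-0.0013836733996868134, -0.03694203495979309), (0.1193922609090805, 0.08090905100107193), 89.54935455322266)
[-0.36  0.42  0.65  1.51 -0.26  1.3   2.01]
```

The rack is on the bar at x ≈ -1 mm, y ≈ -37 mm, square. Joint 7 is at 2.01, so I'll turn -90° for the y push.

{"op": "arm_command", "data": {"linear": [[0,0,0],[0,0,0],[0,0,0],[0,0,0],[0,0,0],[0,0,0],[0,0,0],[0,0,0],[0,0,0],[0,0,0],[0,0,0],[0,0,0]], "delta_rot": [[0,0,-7],[0,0,-7],[0,0,-7],[0,0,-7],[0,0,-7],[0,0,-7],[0,0,-7],[0,0,-7],[0,0,-7],[0,0,-7],[0,0,-7],[0,0,-7]], "jaw": [-0.2,-0.2,-0.2,-0.2,-0.2,-0.2,-0.2,-0.2,-0.2,-0.2,-0.2,-0.2]}}

```text
time: 7.72
tool_pos: [0.6385, -0.1077, 0.1252]
eef_rot: [1.733, -2.559, -0.046]
contact_force: [0.2, 0.7, -1.7]
gripper_width: 0.403
finger_force: 0.0
```

{"op": "arm_command", "data": {"linear": [[0,0,0],[0,0,0]], "delta_rot": [[0,0,-6],[0,0,0]], "jaw": [-0.2,-0.2]}}

```text
time: 7.88
tool_pos: [0.6373, -0.1046, 0.1216]
eef_rot: [1.824, -2.494, -0.064]
contact_force: [0.0, 0.5, -0.2]
gripper_width: 0.399
finger_force: 0.0
```

```bash
cat >> h.py <<'E'
def c():
    ts(); s=status.state(); R=cv2.Rodrigues(np.array(s['eef_rot']))[0]
    T=np.zeros((3,3));T[2,2]=-1;T[:2,0]=-Rs[:,1];T[:2,1]=-Rs[:,0]
    print('C',np.degrees(cv2.Rodrigues(R.T@T)[0].ravel()).round(2))
E
python3 -c "
from h import *
c();rack('side');print(status.state()['joint_pos'].round(2))"
```

```text
t 7.88 samp [-0.028  -0.1132] z 0.1216 F_s [ 0.1  0.5 -0.2] w 0.4
A rot left deg [ 2.69 -2.92 64.96]
B rot left deg [ -0.21  -5.2  154.91]
C [  3.78  -0.15 -25.  ]
rack side 645 ((-0.0015991739928722382, -0.03599678725004196), (0.1182391420006752, 0.07898262143135071), 89.80711364746094)
[ 0.71  0.54 -0.82  1.47  0.39  1.37  2.68]
```

Joint 7 has reached its limit that way, so I'll raise and turn the other way.

{"op": "arm_command", "data": {"linear": [[0,0,-0.02],[0,0,-0.02],[0,0,0],[0,0,0],[0,0,0],[0,0,0],[0,0,0],[0,0,0],[0,0,0],[0,0,0],[0,0,0],[0,0,0]], "delta_rot": [[0,0,7],[0,0,7],[0,0,7],[0,0,7],[0,0,7],[0,0,7],[0,0,7],[0,0,7],[0,0,7],[0,0,7],[0,0,7],[0,0,7]], "jaw": [-0.2,-0.2,-0.2,-0.2,-0.2,-0.2,-0.2,-0.2,-0.2,-0.2,-0.2,-0.2]}}

```text
time: 8.93
tool_pos: [0.6399, -0.1083, 0.1617]
eef_rot: [-0.334, -3.058, 0.02]
contact_force: [-0.1, -0.8, -0.1]
gripper_width: 0.4
finger_force: 0.0
```

```bash
python3 -c "
from h import *
ts();print(status.state()['joint_pos'].round(2))"
```

```text
t 8.93 samp [-0.0258 -0.1173] z 0.1617 F_s [-0.2 -0.8 -0.1] w 0.4
A rot left deg [ -0.52  -3.8  -19.82]
B rot left deg [-3.24 -2.46 70.14]
[ 0.52  0.45 -0.55  1.42  0.24  1.4   1.31]
```

{"op": "arm_command", "data": {"linear": [[0,0,0],[0,0,0],[0,0,0],[0,0,0],[0,0,0],[0,0,0],[0,0,0],[0,0,0],[0,0,0],[0,0,0],[0,0,0]], "delta_rot": [[-0.32,-0.25,7],[-0.32,-0.25,7],[-0.32,-0.25,7],[-0.32,-0.25,7],[-0.32,-0.25,7],[-0.32,-0.25,7],[-0.32,-0.25,7],[-0.32,-0.25,7],[-0.32,-0.25,7],[-0.32,-0.25,7],[0,0,0]], "jaw": [-0.2,-0.2,-0.2,-0.2,-0.2,-0.2,-0.2,-0.2,-0.2,-0.2,-0.2]}}

```text
time: 9.85
tool_pos: [0.6399, -0.1083, 0.1624]
eef_rot: [2.067, 2.365, 0.001]
contact_force: [-0.9, 0.2, -0.2]
gripper_width: 0.398
finger_force: 0.0
```

```bash
python3 -c "
from h import *
ts();print(status.state()['joint_pos'].round(2));rack('side')"
```

```text
t 9.85 samp [-0.0258 -0.1172] z 0.1624 F_s [-0.8  0.3 -0.2] w 0.4
A rot left deg [ 5.000e-02  6.000e-02 -8.967e+01]
B rot left deg [0.07 0.   0.33]
[ 0.41  0.36 -0.37  1.5   0.13  1.3   0.17]
rack side 631 ((-0.0014737732708454132, -0.037116844207048416), (0.07904352992773056, 0.12132637202739716), 0.36312273144721985)
```

{"op": "arm_command", "data": {"linear": [[-0.011,0.018,0],[0,0,0.03],[0,0,0.03],[0,0,0.03],[0,0,0.03],[0,0,0.02],[0,0,0.01],[0,0,0]], "delta_rot": [[0,0,0.3],[0,0,0],[0,0,0],[0,0,0],[0,0,0],[0,0,0],[0,0,0],[0,0,0]], "jaw": [-0.2,-0.2,-0.2,-0.2,-0.2,-0.2,-0.2,-0.2]}}

```text
time: 10.57
tool_pos: [0.6568, -0.1164, 0.0082]
eef_rot: [-2.062, -2.362, 0.004]
contact_force: [-0.3, 0.2, 0.3]
gripper_width: 0.397
finger_force: 0.0
```

{"op": "arm_command", "data": {"linear": [[0.004,0,0],[0.004,0,0],[0.004,0,0],[0.004,0,0],[0.004,0,0],[0.004,0,0],[0.004,0,0],[0.004,0,0],[0.004,0,0],[0.004,0,0],[0.004,0,0],[0.004,0,0]], "delta_rot": [[0,0,0],[0,0,0],[0,0,0],[0,0,0],[0,0,0],[0,0,0],[0,0,0],[0,0,0],[0,0,0],[0,0,0],[0,0,0],[0,0,0]], "jaw": [-0.2,-0.2,-0.2,-0.2,-0.2,-0.2,-0.2,-0.2,-0.2,-0.2,-0.2,-0.2]}}

```text
time: 11.57
tool_pos: [0.6521, -0.0686, 0.0106]
eef_rot: [-2.066, -2.363, -0.0]
contact_force: [1.2, -3.1, 1.6]
gripper_width: 0.402
finger_force: 1.4
```

```bash
python3 -c "
from h import *
ts();rack('side')"
```

```text
t 11.57 samp [-0.0086 -0.0794] z 0.0106 F_s [ 0.8 -3.3  1.6] w 0.4
A rot left deg [ 3.000e-02 -1.900e-01 -8.969e+01]
B rot left deg [-0.11 -0.14  0.31]
rack side 609 ((-0.0031156130135059357, -0.008332852274179459), (0.12282592803239822, 0.0785205066204071), 89.4406509399414)
```

{"op": "arm_command", "data": {"linear": [[0.002,0,0],[0.002,0,0],[0.002,0,0],[0.001,0,0],[0.001,0,0],[0.001,0,0],[0.001,0,0],[0,0,0]], "delta_rot": [[0,0,0],[0,0,0],[0,0,0],[0,0,0],[0,0,0],[0,0,0],[0,0,0],[0,0,0]], "jaw": [-0.2,-0.2,-0.2,-0.2,-0.2,-0.2,-0.2,-0.2]}}

```text
time: 12.28
tool_pos: [0.6508, -0.0618, 0.0107]
eef_rot: [-2.069, -2.362, 0.003]
contact_force: [0.1, -5.3, 1.1]
gripper_width: 0.402
finger_force: 3.3
```

{"op": "arm_command", "data": {"linear": [[0.001,0,0],[0.001,0,0],[0,0,0]], "delta_rot": [[0,0,0],[0,0,0],[0,0,0]], "jaw": [-0.2,-0.2,-0.2]}}

```text
time: 12.53
tool_pos: [0.6508, -0.0617, 0.0107]
eef_rot: [2.071, 2.362, -0.005]
contact_force: [0.9, -8.5, -0.2]
gripper_width: 0.4
finger_force: 4.6
```

```bash
python3 -c "
from h import *
ts();rack('side')"
```

```text
t 12.53 samp [-0.009  -0.0725] z 0.0107 F_s [-0.2 -8.6 -0.2] w 0.4
A rot left deg [-2.100e-01  4.000e-02 -8.984e+01]
B rot left deg [-0.11  0.16  0.16]
rack side 528 ((-0.0034115761518478394, -0.004500210285186768), (0.11617715656757355, 0.07881733775138855), 89.546875)
```

{"op": "arm_command", "data": {"linear": [[-0.005,0,0],[-0.02,0,0],[-0.01,0,-0.03],[0,0,-0.035],[0,0,-0.035],[-0.03,0,-0.035],[-0.03,0,0],[0,0,0]], "delta_rot": [[0,0,0],[0,0,0],[0,0,0],[0,0,0],[0,0,0],[0,0,0],[0,0,0],[0,0,0]], "jaw": [-0.2,-0.2,-0.2,-0.2,-0.2,-0.2,-0.2,-0.2]}}

```text
time: 13.25
tool_pos: [0.6645, -0.1556, 0.1446]
eef_rot: [2.074, 2.356, 0.0]
contact_force: [0.2, -2.6, -1.1]
gripper_width: 0.402
finger_force: 0.0
```

```bash
python3 -c "
from h import *
ts();p=rack('top');q=rack('side');print(status.state()['joint_pos'].round(2))
cv2.imwrite('pics/a2.png',np.vstack([cv2.resize(p[130:240,160:320],(640,300)),cv2.resize(q[210:310,160:293],(640,300))])[:,:,::-1])
p,W=cloud('side');s=(W[...,:2]-HOME)@Rs;z=W[...,2]
# rack far edges vs stop faces
hsv=cv2.cvtColor(p,cv2.COLOR_RGB2HSV)
b=(hsv[...,0]>100)&(hsv[...,0]<130)&(hsv[...,1]>120)&(z>.027)&(z<.045)&(s[...,0]>-.06)&(s[...,0]<.045)&(s[...,1]<.065)&(s[...,1]>-.1)
print(np.percentile(s[b],[1,99],axis=0))
box=(hsv[...,1]<80)&(z>.041)&(z<.05)&(s[...,0]>-.09)&(s[...,0]<.07)&(s[...,1]>.03)&(s[...,1]<.15)
print('box',cv2.minAreaRect(s[box].astype(np.float32)))
bar=(hsv[...,1]<80)&(z>.027)&(z<.034)&(s[...,0]>.03)&(s[...,0]<.07)&(s[...,1]>-.2)&(s[...,1]<.05)
print('bar',cv2.minAreaRect(s[bar].astype(np.float32)))
"
```

```text
t 13.25 samp [-0.0075 -0.1673] z 0.1446 F_s [-0.1 -2.6 -1.1] w 0.4
A rot left deg [-1.000e-02  2.000e-01 -9.007e+01]
B rot left deg [ 0.12  0.13 -0.07]
rack top 616 ((-0.0015702173113822937, -0.0008713677525520325), (0.08045874536037445, 0.11911388486623764), 0.4730061888694763)
rack side 518 ((-0.003173448145389557, -0.0032099559903144836), (0.11249518394470215, 0.07895173877477646), 89.71330261230469)
[ 0.44  0.44 -0.35  1.44  0.15  1.3   0.21]
[[-0.04213465 -0.05729581]
 [ 0.03403505  0.05235336]]
box ((-0.01092817634344101, 0.09982709586620331), (0.13944244384765625, 0.08086565136909485), 0.5598219633102417)
bar ((0.04946271702647209, -0.06747046113014221), (0.02273278683423996, 0.23482011258602142), 0.30551522970199585)
```

View pics/a2.png

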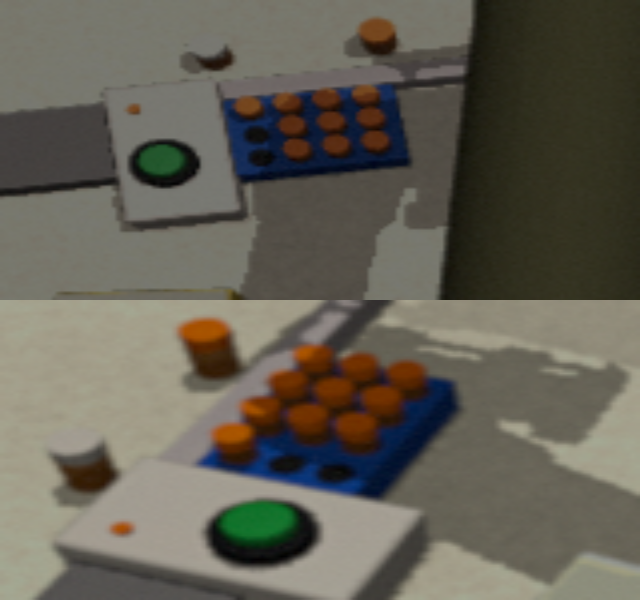

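The top view shows the rack touching the bar and the box, at about (-1.6, -0.9) mm, 0.5° off square. The side view suggests the rack may have slid 1-2 mm off the bar. I'll give it a gentle closed-finger nudge in x to seat it.

{"op": "arm_command", "data": {"linear": [[0.01,-0.025,0],[0.03,-0.025,0],[0.04,-0.03,0],[0.04,0,0],[0.035,0,0],[0,0,0.03],[0,0,0.03],[0,0,0.03],[0,0,0.025],[0,0,0.012],[0,0,0.005],[0,0,0]], "delta_rot": [[0,0,0],[0,0,0],[0,0,0],[0,0,0],[0,0,0],[0,0,0],[0,0,0],[0,0,0],[0,0,0],[0,0,0],[0,0,0],[0,0,0]], "jaw": [-1,-1,-1,-1,-1,-1,-1,-1,-1,-1,-1,-1]}}

```text
time: 14.35
tool_pos: [0.5677, -0.0098, 0.0095]
eef_rot: [-2.063, -2.362, 0.001]
contact_force: [0.2, -0.0, 0.0]
gripper_width: 0.007
finger_force: 0.0
```

{"op": "arm_command", "data": {"linear": [[0,0.004,0],[0,0.004,0],[0,0.004,0],[0,0.004,0],[0,0.004,0],[0,0.002,0],[0,0.002,0],[0,0,0]], "delta_rot": [[0,0,0],[0,0,0],[0,0,0],[0,0,0],[0,0,0],[0,0,0],[0,0,0],[0,0,0]], "jaw": [-1,-1,-1,-1,-1,-1,-1,-1]}}

```text
time: 15.02
tool_pos: [0.5931, -0.008, 0.0107]
eef_rot: [-2.066, -2.363, -0.001]
contact_force: [-0.0, -0.2, 0.1]
gripper_width: 0.002
finger_force: 0.0
```

```bash
python3 -c "
from h import *
ts();rack('side')"
```

```text
t 15.02 samp [-0.0594 -0.0118] z 0.0107 F_s [-0.  -0.2  0.1] w 0.0
A rot left deg [ 5.000e-02 -1.800e-01 -8.969e+01]
B rot left deg [-0.08 -0.15  0.31]
rack side 443 ((-0.017762845382094383, 0.027731645852327347), (0.10517902672290802, 0.06637171655893326), 47.99772262573242)
```

{"op": "arm_command", "data": {"linear": [[0,0.001,0],[0,0.001,0],[0,0.001,0],[0,0.001,0],[0,0,0]], "delta_rot": [[0,0,0],[0,0,0],[0,0,0],[0,0,0],[0,0,0]], "jaw": [-1,-1,-1,-1,-1]}}

```text
time: 15.48
tool_pos: [0.5968, -0.0075, 0.0107]
eef_rot: [-2.066, -2.363, -0.001]
contact_force: [0.6, -0.0, -0.6]
gripper_width: 0.003
finger_force: 0.0
```

{"op": "arm_command", "data": {"linear": [[0,0.001,0],[0,0.001,0],[0,0.001,0],[0,0,0]], "delta_rot": [[0,0,0],[0,0,0],[0,0,0],[0,0,0]], "jaw": [-1,-1,-1,-1]}}

```text
time: 15.82
tool_pos: [0.5998, -0.007, 0.0106]
eef_rot: [-2.066, -2.363, -0.001]
contact_force: [0.4, 0.7, 0.0]
gripper_width: 0.001
finger_force: 0.0
```

{"op": "arm_command", "data": {"linear": [[0,0.001,0],[0,0.001,0],[0,0.001,0],[0,0,0]], "delta_rot": [[0,0,0],[0,0,0],[0,0,0],[0,0,0]], "jaw": [-1,-1,-1,-1]}}

```text
time: 16.15
tool_pos: [0.6021, -0.0068, 0.0105]
eef_rot: [-2.066, -2.362, 0.001]
contact_force: [-2.3, -0.4, 0.5]
gripper_width: 0.006
finger_force: 0.7
```

{"op": "arm_command", "data": {"linear": [[0,0.001,0],[0,0.001,0],[0,0.001,0],[0,0,0]], "delta_rot": [[0,0,0],[0,0,0],[0,0,0],[0,0,0]], "jaw": [-1,-1,-1,-1]}}

```text
time: 16.48
tool_pos: [0.6037, -0.0067, 0.0103]
eef_rot: [-2.065, -2.36, 0.004]
contact_force: [-6.5, -0.6, 4.4]
gripper_width: 0.004
finger_force: 3.2
```

{"op": "arm_command", "data": {"linear": [[0,-0.008,0],[0,-0.02,0],[0,0,-0.035],[0,0,-0.035],[0,0,-0.035],[0,0,0]], "delta_rot": [[0,0,0],[0,0,0],[0,0,0],[0,0,0],[0,0,0],[0,0,0]], "jaw": [-1,-1,-1,-1,-1,-1]}}

```text
time: 16.98
tool_pos: [0.5835, -0.0098, 0.1237]
eef_rot: [2.062, 2.359, 0.015]
contact_force: [0.4, 1.2, 0.2]
gripper_width: 0.005
finger_force: 0.0
```

{"op": "arm_command", "data": {"linear": [[0.03,0,0],[0.03,0.013,0],[0.03,0.02,0],[0.026,0.02,0],[0,0,0],[0,0,0]], "delta_rot": [[0,0,0],[0,0,0],[0,0,0],[0,0,0],[0,0,0],[0,0,0]], "jaw": [-1,-1,-1,-1,-1,-1]}}

```text
time: 17.48
tool_pos: [0.6154, 0.1149, 0.1157]
eef_rot: [-2.061, -2.367, -0.004]
contact_force: [-0.3, -0.1, -0.9]
gripper_width: 0.002
finger_force: 0.0
```

```bash
python3 -c "
from h import *
ts();p=rack('top');q=rack('side')
cv2.imwrite('pics/a3.png',np.vstack([cv2.resize(p[130:240,160:320],(640,300)),cv2.resize(q[180:330,130:330],(640,300))])[:,:,::-1])
p,W=cloud('side');s=(W[...,:2]-HOME)@Rs;hsv=cv2.cvtColor(p,cv2.COLOR_RGB2HSV)
g=(hsv[...,0]>45)&(hsv[...,0]<80)&(hsv[...,1]>120)&(abs(W[...,2]-.067)<.006)
print(g.sum(),np.median(W[g],0),cv2.minAreaRect(s[g].astype(np.float32)))
"
```

```text
t 17.48 samp [-0.0215  0.1072] z 0.1157 F_s [-0.3 -0.  -0.9] w 0.0
A rot left deg [  0.18  -0.2  -89.43]
B rot left deg [-0.01 -0.24  0.56]
rack top 603 ((-0.0004094243049621582, -0.0008822530508041382), (0.11847320199012756, 0.07921086251735687), 89.95417785644531)
rack side 337 ((-0.009977536275982857, 0.0019661858677864075), (0.062257491052150726, 0.10247749090194702), 0.1616901010274887)
185 [0.61018227 0.11309415 0.06707684] ((-0.13300566375255585, -0.11114919185638428), (0.46552371978759766, 0.9239473342895508), 37.969295501708984)
```

View pics/a3.png

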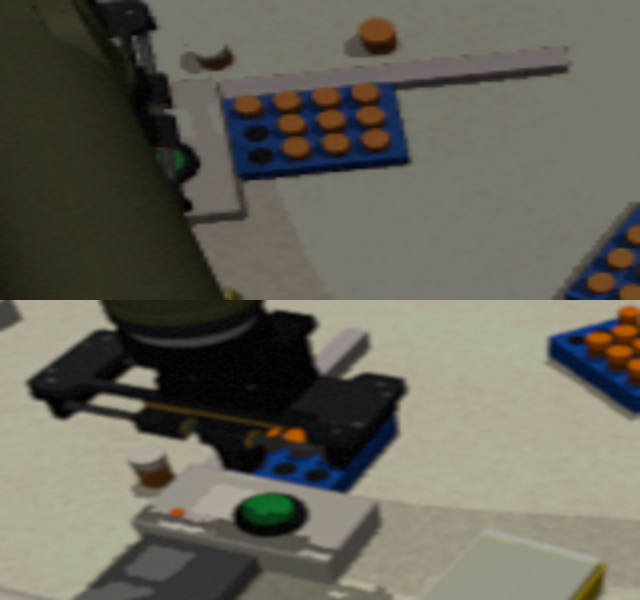

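The rack is home: (-0.4, -0.9) mm and square. The fingers are above the green button, so I'll centre and press.

{"op": "arm_command", "data": {"linear": [[-0.003,-0.004,0.01],[0,0,0.015],[0,0,0.015],[0,0,0.005],[0,0,0.003],[0,0,0.003],[0,0,0.003],[0,0,0.002],[0,0,0]], "delta_rot": [[0,0,0],[0,0,0],[0,0,0],[0,0,0],[0,0,0],[0,0,0],[0,0,0],[0,0,0],[0,0,0]], "jaw": [-1,-1,-1,-1,-1,-1,-1,-1,-1]}}

```text
time: 18.33
tool_pos: [0.6114, 0.1083, 0.0599]
eef_rot: [-2.066, -2.363, -0.001]
contact_force: [0.3, -0.0, -0.3]
gripper_width: 0.008
finger_force: 0.0
```

There's no force at z = 0.060, so I'll look before going further.

```bash
python3 -c "
from h import *
ts();q,_=cap('side');print(status.state()['wrist_torque'])
cv2.imwrite('pics/a4.png',cv2.resize(q[230:330,150:270],(720,600),interpolation=3)[:,:,::-1])
"
```

```text
t 18.33 samp [-0.0263  0.1012] z 0.0599 F_s [ 0.3 -0.1 -0.3] w 0.01
A rot left deg [ 5.00e-02 -1.70e-01 -8.97e+01]
B rot left deg [-0.08 -0.14  0.3 ]
[-0.097233    0.02073607  0.01640713]
```

View pics/a4.png

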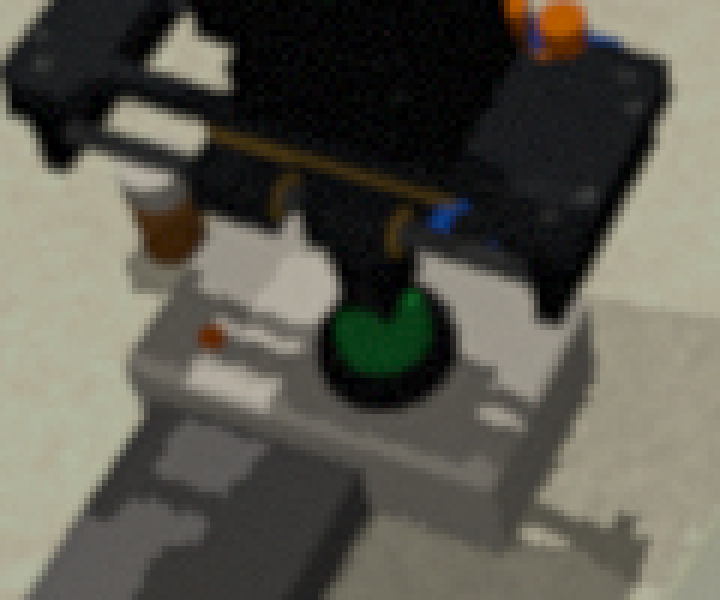

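The closed fingertips, at about (385,300) in the crop, are over the button, slightly to its rack side. They look barely in contact. I'll shift 3 mm toward the centre and go down in small steps.

{"op": "arm_command", "data": {"linear": [[0.003,0,0],[0,0,0.001],[0,0,0.001],[0,0,0]], "delta_rot": [[0,0,0],[0,0,0],[0,0,0],[0,0,0]], "jaw": [-1,-1,-1,-1]}}

```text
time: 18.72
tool_pos: [0.6109, 0.1115, 0.0577]
eef_rot: [-2.066, -2.363, -0.0]
contact_force: [-0.0, -0.1, 0.0]
gripper_width: 0.004
finger_force: 0.0
```

{"op": "arm_command", "data": {"linear": [[0,0,0.001],[0,0,0.001],[0,0,0]], "delta_rot": [[0,0,0],[0,0,0],[0,0,0]], "jaw": [-1,-1,-1]}}

```text
time: 18.97
tool_pos: [0.6108, 0.1112, 0.0556]
eef_rot: [-2.066, -2.363, -0.0]
contact_force: [-1.0, -0.4, 0.5]
gripper_width: 0.004
finger_force: 0.0
```

{"op": "arm_command", "data": {"linear": [[0,0,0.001],[0,0,0.001],[0,0,0.001],[0,0,0]], "delta_rot": [[0,0,0],[0,0,0],[0,0,0],[0,0,0]], "jaw": [-1,-1,-1,-1]}}

```text
time: 19.3
tool_pos: [0.6107, 0.1112, 0.0525]
eef_rot: [-2.066, -2.362, -0.0]
contact_force: [-0.4, -0.0, 0.2]
gripper_width: 0.007
finger_force: 0.0
```

```bash
python3 -c "
from h import *
ts();q,_=cap('side')
f=load('side');C=cv2.Rodrigues(f['R'])[0]
def px(P):
    c=C.T@(np.array(P)-f['o']);return (f['K'][0,0]*c[0]/-c[2]+f['K'][0,2], -f['K'][1,1]*c[1]/-c[2]+f['K'][1,2])
for P in (status.state()['tool_pos'],(0.611,0.111,.067)): u,v=px(P);print('crop px',(u-150)*6,(v-230)*6)
p,W=cloud('side');hsv=cv2.cvtColor(p,cv2.COLOR_RGB2HSV)
g=(hsv[...,0]>45)&(hsv[...,0]<80)&(hsv[...,1]>120)&(np.hypot(W[...,0]-.611,W[...,1]-.111)<.03)
print(g.sum(),np.percentile(W[g],[5,50,95],axis=0).round(4))
cv2.imwrite('pics/a5.png',cv2.resize(q[230:330,150:270],(720,600),interpolation=3)[:,:,::-1])
"
```

```text
t 19.3 samp [-0.0266  0.1042] z 0.0525 F_s [-0.4  0.   0.2] w 0.01
A rot left deg [ 1.000e-02 -2.000e-01 -8.969e+01]
B rot left deg [-0.12 -0.14  0.31]
crop px 388.0604090349045 343.03611403949753
crop px 382.3989761323696 317.66116529407407
186 [[0.5964 0.1029 0.057 ]
 [0.6034 0.1208 0.0665]
 [0.6218 0.1341 0.1928]]
```

View pics/a5.png

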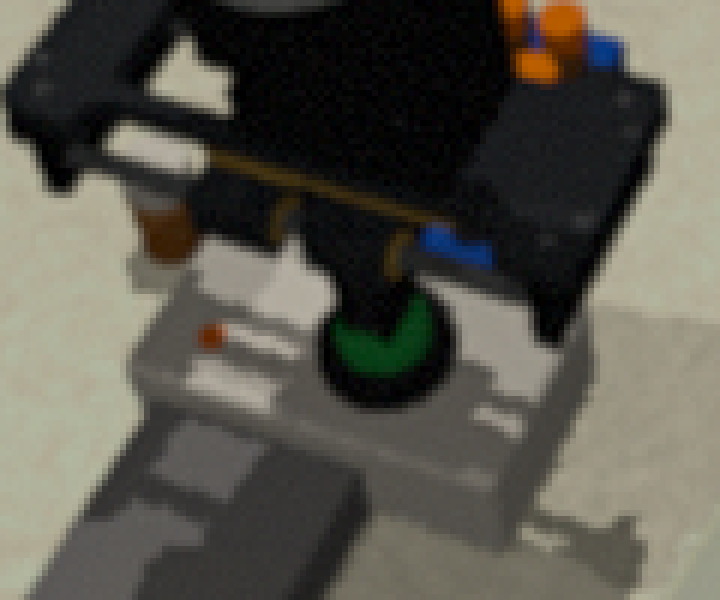

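The tip, at about (388,335) in the crop, is still visible over the button, and the button still measures 66.5 mm high. It hasn't touched yet: the real tip sits higher than the reported TCP. I'll go on down, watching the force.

{"op": "arm_command", "data": {"linear": [[0,0,0.001],[0,0,0.001],[0,0,0.001],[0,0,0]], "delta_rot": [[0,0,0],[0,0,0],[0,0,0],[0,0,0]], "jaw": [-1,-1,-1,-1]}}

```text
time: 19.68
tool_pos: [0.6108, 0.1113, 0.0496]
eef_rot: [-2.066, -2.363, -0.0]
contact_force: [-0.6, -0.5, 0.4]
gripper_width: 0.005
finger_force: 0.0
```

```bash
python3 -c "
from h import *
ts();cap('side');p,W=cloud('side')
v=p.max(2); z=W[...,2]
m=(v<45)&(np.hypot(W[...,0]-.611,W[...,1]-.111)<.016)&(z<.12)
print(m.sum()); vs,us=np.nonzero(m)
o=np.argsort(z[m])[:15]
for i in o: print(us[i],vs[i],W[vs[i],us[i]].round(4),p[vs[i],us[i]])
hsv=cv2.cvtColor(p,cv2.COLOR_RGB2HSV)
g=(hsv[...,0]>45)&(hsv[...,0]<80)&(hsv[...,1]>120)&(np.hypot(W[...,0]-.608,W[...,1]-.115)<.015)&(z<.08)
print('green z',np.percentile(z[g],[5,25,50,75,95]).round(4))
"
```

```text
t 19.68 samp [-0.0266  0.1043] z 0.0496 F_s [-0.7 -0.4  0.4] w 0.01
A rot left deg [ 2.000e-02 -2.000e-01 -8.969e+01]
B rot left deg [-0.11 -0.14  0.31]
121
222 285 [0.5991 0.1017 0.0557] [ 3 15  5]
218 291 [0.5978 0.1176 0.0565] [16 24 14]
222 286 [0.5973 0.1042 0.0567] [ 4 14  2]
220 289 [0.5968 0.112  0.0568] [ 6 27 13]
222 284 [0.6    0.1002 0.0568] [ 1 13  4]
216 292 [0.5998 0.1216 0.057 ] [10 25 13]
211 292 [0.6086 0.1262 0.057 ] [10 31 15]
213 292 [0.6051 0.1244 0.0571] [ 6 34 15]
214 292 [0.6033 0.1235 0.0571] [ 7 33 10]
221 287 [0.5975 0.1073 0.0571] [12 36 17]
212 292 [0.6068 0.1254 0.0572] [ 4 33 11]
221 288 [0.5962 0.1093 0.0572] [ 7 24 14]
217 291 [0.5989 0.1192 0.0579] [ 8 31 14]
219 290 [0.5966 0.1155 0.0582] [ 9 32 11]
220 288 [0.5974 0.1108 0.0583] [ 9 43 16]
green z [0.0571 0.0616 0.0666 0.0684 0.0763]
```

```bash
python3 -c "
from h import *
p,W=cloud('side')
for u in (213,215):
  for v in range(268,294): print(u,v,W[v,u].round(3),p[v,u])
"
```

```text
213 268 [0.581 0.134 0.163] [12 16 17]
213 269 [0.578 0.137 0.165] [ 9 11 12]
213 270 [0.577 0.139 0.165] [ 6 10 11]
213 271 [0.576 0.14  0.164] [12 11 16]
213 272 [0.575 0.142 0.164] [15 14 15]
213 273 [0.574 0.143 0.163] [20 20 19]
213 274 [0.573 0.145 0.163] [23 21 18]
213 275 [0.575 0.144 0.158] [21 17 16]
213 276 [0.575 0.144 0.155] [17 16 11]
213 277 [0.575 0.145 0.152] [11 10 13]
213 278 [0.576 0.144 0.148] [ 6 11  7]
213 279 [0.577 0.144 0.145] [7 5 3]
213 280 [0.6   0.122 0.098] [5 4 5]
213 281 [0.601 0.121 0.093] [10  8  9]
213 282 [0.602 0.121 0.089] [4 5 4]
213 283 [0.602 0.121 0.086] [10  9 10]
213 284 [0.603 0.122 0.083] [5 9 6]
213 285 [0.603 0.122 0.08 ] [12 11 15]
213 286 [0.603 0.122 0.077] [ 0 15  1]
213 287 [0.605 0.121 0.07 ] [ 2 39 12]
213 288 [0.606 0.121 0.067] [ 7 58 19]
213 289 [0.605 0.123 0.066] [10 64 23]
213 290 [0.605 0.123 0.063] [ 7 62 24]
213 291 [0.604 0.125 0.061] [ 9 57 22]
213 292 [0.605 0.124 0.057] [ 6 34 15]
213 293 [0.603 0.127 0.058] [ 7 13  9]
215 268 [0.578 0.132 0.163] [11 12 14]
215 269 [0.576 0.134 0.163] [19 15 13]
215 270 [0.576 0.135
[... 194 characters left out ...]
1 0.156] [67 51 21]
215 276 [0.572 0.143 0.155] [58 45 14]
215 277 [0.572 0.143 0.152] [43 34 16]
215 278 [0.573 0.143 0.149] [20 14 12]
215 279 [0.573 0.143 0.146] [ 6  8 11]
215 280 [0.6   0.117 0.092] [6 5 7]
215 281 [0.601 0.116 0.087] [7 5 9]
215 282 [0.599 0.119 0.088] [6 4 5]
215 283 [0.6   0.119 0.084] [2 2 0]
215 284 [0.6   0.119 0.081] [8 7 7]
215 285 [0.6  0.12 0.08] [ 4 14  6]
215 286 [0.6   0.12  0.076] [ 6 22  8]
215 287 [0.6   0.121 0.073] [ 4 36 13]
215 288 [0.601 0.12  0.068] [ 5 50 19]
215 289 [0.601 0.121 0.066] [17 63 26]
215 290 [0.6   0.123 0.066] [11 62 22]
215 291 [0.602 0.122 0.059] [ 4 53 19]
215 292 [0.601 0.124 0.059] [ 9 31 13]
215 293 [0.599 0.125 0.059] [4 6 5]
```

By depth, the real tip is at about 70 mm, roughly 20 mm above the reported TCP. The button is about 3 mm further down.

{"op": "arm_command", "data": {"linear": [[0,0,0.001],[0,0,0.001],[0,0,0.001],[0,0,0.001],[0,0,0]], "delta_rot": [[0,0,0],[0,0,0],[0,0,0],[0,0,0],[0,0,0]], "jaw": [-1,-1,-1,-1,-1]}}

```text
time: 20.15
tool_pos: [0.611, 0.1114, 0.0459]
eef_rot: [-2.066, -2.363, -0.001]
contact_force: [-0.6, -0.8, 2.5]
gripper_width: 0.001
finger_force: 1.1
```

{"op": "arm_command", "data": {"linear": [[0,0,0.001],[0,0,0.001],[0,0,0.001],[0,0,0.001],[0,0,0]], "delta_rot": [[0,0,0],[0,0,0],[0,0,0],[0,0,0],[0,0,0]], "jaw": [-1,-1,-1,-1,-1]}}

```text
time: 20.57
tool_pos: [0.611, 0.1114, 0.042]
eef_rot: [-2.066, -2.363, -0.001]
contact_force: [-1.4, -0.2, 5.3]
gripper_width: 0.003
finger_force: 2.2
```

{"op": "arm_command", "data": {"linear": [[0,0,0.001],[0,0,0.001],[0,0,0.001],[0,0,0],[0,0,0]], "delta_rot": [[0,0,0],[0,0,0],[0,0,0],[0,0,0],[0,0,0]], "jaw": [-1,-1,-1,-1,-1]}}

```text
time: 20.98
tool_pos: [0.6111, 0.1114, 0.0412]
eef_rot: [-2.067, -2.363, -0.0]
contact_force: [-6.0, -1.7, 16.1]
gripper_width: 0.001
finger_force: 7.9
```

The button bottomed out: the force jumped to 16 N and the TCP stalled. I'll lift clear and check.

{"op": "arm_command", "data": {"linear": [[0,0,-0.01],[0,0,-0.03],[0,0,-0.04],[0,0,-0.04],[0,0,-0.04],[0,0,-0.03],[0,-0.04,0],[0,-0.04,0],[0,-0.03,0],[0,0,0],[0,0,0]], "delta_rot": [[0,0,0],[0,0,0],[0,0,0],[0,0,0],[0,0,0],[0,0,0],[0,0,0],[0,0,0],[0,0,0],[0,0,0],[0,0,0]], "jaw": [-1,-1,-1,-1,-1,-1,-1,-1,-1,-1,-1]}}

```text
time: 21.9
tool_pos: [0.5016, 0.0959, 0.2291]
eef_rot: [-2.068, -2.364, -0.0]
contact_force: [0.2, 0.3, 0.2]
gripper_width: 0.002
finger_force: 0.0
```

```bash
python3 -c "
from h import *
ts();p=rack('top');q=rack('side')
cv2.imwrite('pics/a6.png',np.vstack([cv2.resize(p[130:240,160:320],(640,300)),cv2.resize(q[180:330,130:330],(640,300))])[:,:,::-1])
p,W=cloud('side');hsv=cv2.cvtColor(p,cv2.COLOR_RGB2HSV);z=W[...,2]
g=(hsv[...,0]>45)&(hsv[...,0]<80)&(hsv[...,1]>120)&(np.hypot(W[...,0]-.611,W[...,1]-.111)<.012)
print(g.sum(),np.median(z[g]))
"
```

```text
t 21.9 samp [-0.1369  0.103 ] z 0.2291 F_s [0.3 0.3 0.2] w 0.0
A rot left deg [ 2.000e-02 -6.000e-02 -8.971e+01]
B rot left deg [-0.03 -0.06  0.29]
rack top 609 ((-0.00036152079701423645, -0.0008063353598117828), (0.11860153824090958, 0.08031728863716125), 89.82896423339844)
rack side 534 ((-0.002015102654695511, -0.0034988857805728912), (0.1141049787402153, 0.07841694355010986), 89.25176239013672)
94 0.06760835102613239
```

View pics/a6.png

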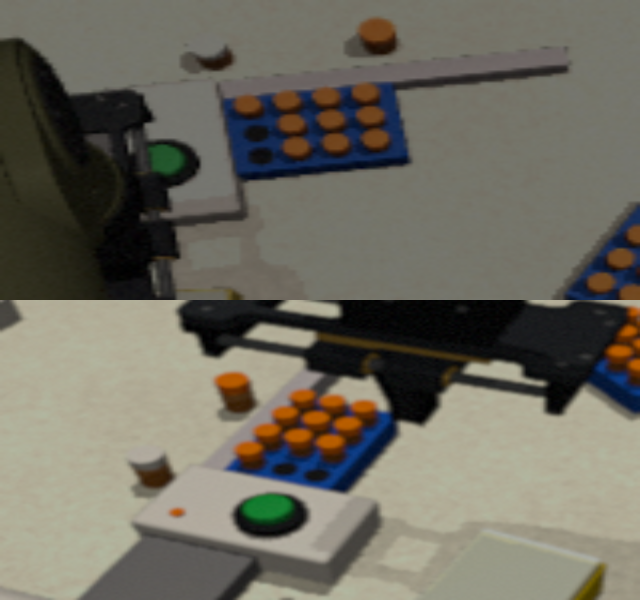

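The rack is still flush in the corner at (-0.4, -0.8) mm, the button is back up at 67 mm and the arm is clear. Handing in.

```bash
python3 -c "
from plant import ticket
print(ticket.sign_off())"
```

```text
the job is handed in; nothing more can be done
None
```

The job is handed in, with no verdict shown: the rack measured within 1 mm of home and square in the top view, the start button was pressed until it bottomed out and had sprung back up, and the arm was clear.

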